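# Shut the document box and prove its latch

## Robot

A 6-joint arm with a two-finger parallel gripper is mounted at the origin on the work surface. World frame = base frame: x ahead of the robot, y to its left, z up, the work surface at z = 0. Lengths are in m, angles in degrees, forces in N, time in s.
With the tool pointing down it reaches from about 0.275 to 0.75 m from the base axis. Payload 10.2 kg.
Tool frame: the origin (TCP) lies on the centre line of the jaws, within the pads' length; the fingertips stand 25 mm ahead of it and the grasp point (between the pads) lies 6 mm ahead of it (arm.tip_reach is the distance from the TCP to the fingertips, in m); z points along the fingers, y is the line along which they close (so a half turn about z gives the same grasp; the last joint's range is limited). The gripper opens to 88 mm and grips with 3 to 60 N. Pads are 18 mm wide; open, the fingers measure 123 mm over their backs; the gripper's body (75 mm by 187 mm) begins 45 mm behind the grasp point.
Start: joints at [-80.409, 17.928, 85.812, -0, 76.261, -12.8], TCP at [0.2, -0.485, 0.264] pointing down, gripper open.
Joint ranges: [-168.41, 168.41], [-55.51, 124.54], [10.69, 146.95], [-70.63, 250.63], [1, 178], [-165.06, 165.06]. Speed limits (degrees/s): [136.94, 136.94, 172.46, 180, 180, 180].

## Interface

Orientations are given as a 3x3 rotation matrix whose columns are the frame's x, y, z axes.
In Python, from bench import arm gives the robot as it stands.
- The arm moves only by the tool apply_moves, never from a script. Its argument "plan" is one flat list of numbers, 4 for each row, row after row: the shift along the tool's x, y, z in cm, then the turn about the tool's z in degrees. A call has 1 to 10 rows; each row shifts and turns the commanded pose from where the row before left it, along the tool's axes as they then stand; what a row does not reach is not made up. A row lasts 1/12 s, in which the tool goes at most 41.7 mm and 7.16 degrees, less where a joint would pass 70% of its speed; a pose out of reach is approached as far as the arm can. A call is refused whole if a number of a shift passes 4.17 or a number of a turn 7.16, either way. A call with a gripper value outside its range is refused whole. "hand" is the finger opening in cm, from 0 to 8.81, set as the call begins (left out, the last holds). The fingers move at their own pace and stop on an object; "newtons" is the grip in N (left out, the last holds). Time passes only in rows, so rows that do not move let the fingers close. It gives the time, the measured TCP pose, the force, the opening and the grip force at its end, in the units of the state.
- arm.read_state(): the state, without advancing time (a new reading comes with each control period).
- arm.capture(name): name is "scene" or "top" or "wrist"; returns a dict with "image" (480x640x3 uint8, red, green, blue), "fx", "fy", "cx", "cy" (pixels), "R" (3x3) and "t" (3): a world point X has camera coordinates R X + t. Camera axes: x right, y down, z forward; pixel columns grow to the right and rows downward; lengths in m; the calibration is good to about 2 mm. A picture is of the moment at which its call begins. There is no depth.
- arm.finish_job(): hands the job in; it is judged then, once.
The state is a dict: "time": time; "joint_positions": joint angles; "qvel": joint speeds; "tau": joint torques, N m; "tcp_pos": TCP position; "tool_rot": TCP orientation; "ft_force": force on the tool from outside, world axes, zero at the start; "moment": the same for the moment, N m; "grip_width": finger opening in m; "grip_force": force on a finger pad.
Only numpy, scipy, OpenCV 4.12 (cv2) and the standard library are available. Lean on these libraries where they do the work, as an engineer would, in place of code of your own. Each camera call takes 0.05 s, during which the arm holds its last target. There are 200 camera calls.

## Task

The lid of the white document box on the chart table stands open. Swing the lid shut and press down on the ribbed pad at its front edge until the latch snaps home; then take the black strap handle on the lid and pull it straight up with a steady 15 N or so for a second or more, to prove that the latch holds. Ease off and let go, leaving the box shut and latched and the other things on the table where they were.

Things in the scene. Friction and masses are not known exactly. Their poses are not given: they have to be found in the camera images.
- box: White plastic document box, 190 deep (own x), 250 wide (own y), 70 mm high to its rim without the lid, walls 4 mm; heavy, on non-slip feet that do not shift. Origin: centre of its underside, on the table. Own z up; own x points from the latch side (front) to the hinge side (rear); its yaw differs, within about 0.4 rad of facing the robot
- lid (a joint): Lid angle, rad: 0 = fully shut, growing to 1.25 as its front edge swings up and back. Flat 5 mm plate, 195 mm from hinge to front edge. Stiff hinge (0.3 N m): it stays where left and swings with 1 to 3 N at the front edge. From 0.08 down it must be pressed past the latch with 5 to 9 N at the pad; below 0.008 the latch snaps. Latched, it has 2 mm of play at the front (up to 0.013 when pulled)
- latch (a joint): Spring latch nose in the middle of the box's front wall: grey wedge, 30 mm wide, sticking 8 mm out, through a window in the lid's front flap once latched. Travel in m: 0 = fully out, 0.010 = pushed in. Also 0 while the lid is open; pushed in 4 mm or more as the lid's catch bar goes past it
- handle (a joint): How far the strap handle is drawn up from rest, m, along the lid's normal (up, when shut): 0 at rest, end stop at 0.018. Springy (steel core, ends sliding in two caps): 1.5 N per mm, so 15 N draws it up by 10 mm; springs back when let go
- hinge (a point): Middle of the lid's hinge line, on the box: 95 mm behind the box's centre (own +x), 70 mm above the table. Axes as the box's
- pad (a point): Centre of the ribbed thumb pad on the lid's upper face, above the latch: 20 by 46 mm, raised 2 mm. From the hinge line it lies 182 mm towards the front edge and 7.5 mm out along the lid's normal. Own z = outward normal of the lid, own x towards the hinge, own y along the hinge
- grip (a point): Centre of the straight round grip of the black strap handle: 20 mm thick, 80 long (own y, along the hinge). At rest 28 mm above the lid's upper face, with 18 mm free beneath; 125 mm from the hinge line towards the front. End caps 26 mm high stand 65 mm either side along own y. Moves with lid and handle; axes as the pad's
- loupe_mid (a point): Bystander: chrome magnifying loupe, 52 mm across, 46 high; point half-way up its axis
- stopper_mid (a point): Bystander: green glass bottle stopper standing on its head, 42 mm across, 50 high; point half-way up its axis
- stand_mid (a point): Bystander: black silicone phone stand, 85 by 72 mm, 90 high; point 45 mm above the middle of its base
- pencils_mid (a point): Bystander: flat grey aluminium case of drafting pencils, 190 by 58 by 22 mm; its centre

How it is judged (in metres and radians):
On the way, in this order (a step that is already met when the one before it is completed fails the run):
1. the lid is shut and the latch has snapped out over its catch bar (value of joint lid below 0.016 rad and value of joint latch below 0.002 m), for 0.2 s.
2. the strap handle is pulled up with 11 to 20 N for over half a second and the lid holds (value of joint handle between 0.0073 and 0.0133 m and value of joint lid below 0.02 rad and value of joint latch below 0.003 m), for 0.6 s.
At the end, for the whole second after the job is handed in: The lid is shut (within 0.016 rad, the play of the latch), the latch nose is out (within 2 mm) over the catch bar, and the strap handle has been let go and is back at rest (within 2 mm) (all of step 1 and value of joint handle below 0.002 m); the robot touches nothing.
It fails at once if the handle is pulled with more than 24 N (value of joint handle above 0.016 m).
It fails at once if a bystander is moved by more than 25 mm (distance of any of loupe_mid, stopper_mid, stand_mid, pencils_mid from where it was at the start of the episode above 0.025 m).
It also fails if it takes over 56 s, if anything falls off the work surface, if the arm or the gripper's body presses on something with over 40 N, if the wrist force passes 120 N, or if a joint passes its speed limit or range.

## Working session

There is one attempt and no reset: what is moved stays moved. The work goes in short steps, Python scripts to look and compute and a tool call to move; the robot and the scene stay as the last step left them, time stands still between calls to the robot, and variables do not carry over. Pictures are saved under pics/ and viewed, at most 10 in all, crops included, and the job is handed in when it is done.

Besides the shell and the picture viewer there is one more tool, called after "Call:" as name(argument=value, ...) on one line, values as JSON. apply_moves: Moves the arm, as the interface text tells. Its arguments: {"type":"object","properties":{"plan":{"type":"array","items":{"type":"number"}},"hand":{"type":"number"},"newtons":{"type":"number"}},"required":["plan"]}

```bash
mkdir -p pics
python3 - <<'E'
from bench import arm
import cv2,numpy as np,pickle
d={}
for n in("scene","top"):
    c=arm.capture(n);d[n]=c
    cv2.imwrite(f"pics/{n}0.png",c["image"][:,:,::-1])
    print(n,c["fx"],c["cx"],c["cy"],(-c["R"].T@c["t"]).round(3),c["R"].round(2).tolist())
pickle.dump(d,open("c0.pkl","wb"))
s=arm.read_state();print(s["time"],s["tcp_pos"],s["tool_rot"],arm.tip_reach)
E
```

```text
scene 448.640773729573 324.31190581520974 240.37403239992508 [ 0.674 -0.478  0.875] [[0.99, 0.16, -0.01], [0.12, -0.8, -0.59], [-0.1, 0.59, -0.8]]
top 544.9781483266128 319.70296535925246 241.5218670126204 [0.407 0.098 1.277] [[0.03, -1.0, -0.01], [-0.99, -0.03, -0.16], [0.16, 0.01, -0.99]]
0.1 [ 0.19993948 -0.48525578  0.26324692] [[ 9.24621420e-01  3.80887384e-01 -1.72353306e-04]
 [ 3.80887352e-01 -9.24620877e-01  1.02903225e-03]
 [ 2.32583935e-04 -1.01711245e-03 -9.99999456e-01]] 0.025
```

View pics/scene0.png

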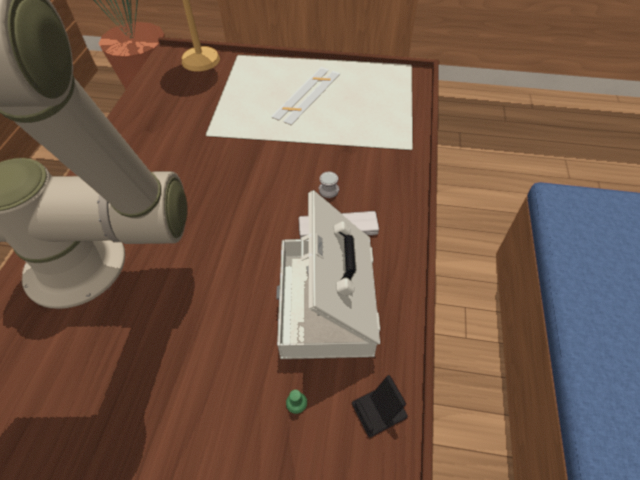

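View pics/top0.png

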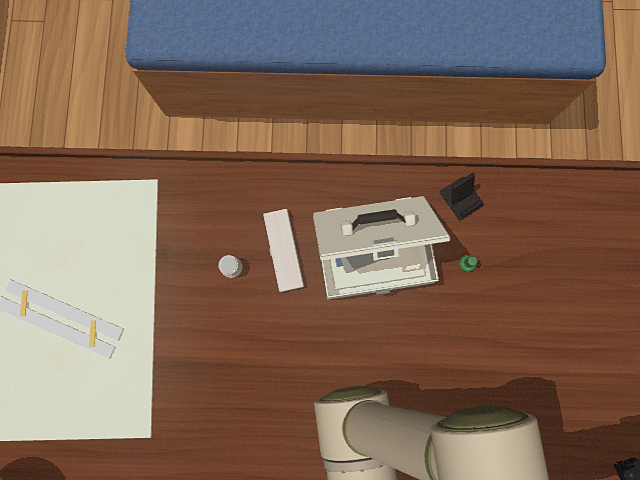

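The scene shows the box with its lid open at about (328,290). The loupe is at (329,185), the stopper at (296,402), the stand at (380,407), and the pencil case lies behind the box at about (350,222). In the top view the box spans (314–448, 197–298), with its front towards the robot. I'll enlarge both.

Run:
```python
import cv2,pickle,numpy as np
d=pickle.load(open("c0.pkl","rb"))
a=d["top"]["image"][185:305,300:460,::-1];a=cv2.resize(a,None,fx=5,fy=5,interpolation=cv2.INTER_CUBIC);cv2.imwrite("pics/topc.png",a)
a=d["scene"]["image"][180:370,260:400,::-1];a=cv2.resize(a,None,fx=3,fy=3,interpolation=cv2.INTER_CUBIC);cv2.imwrite("pics/scenec.png",a)
```

```text
(no output)
```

View pics/topc.png

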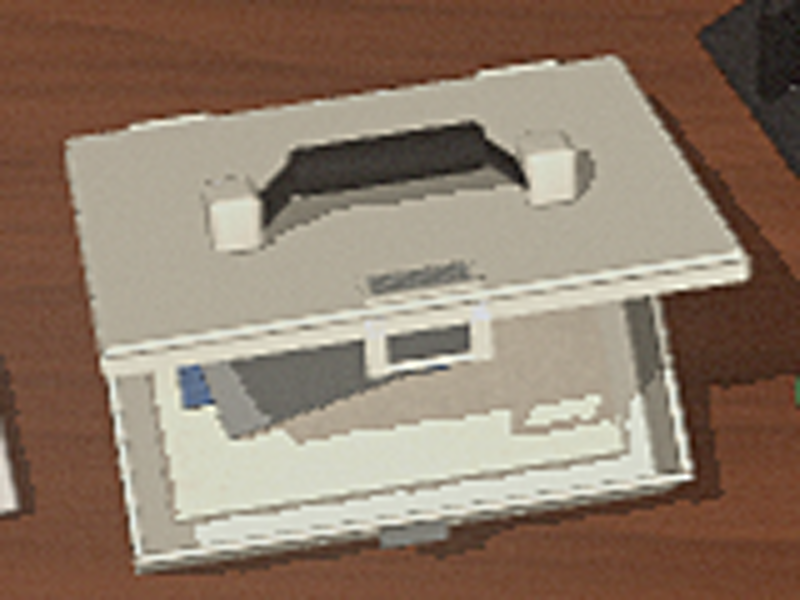

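View pics/scenec.png

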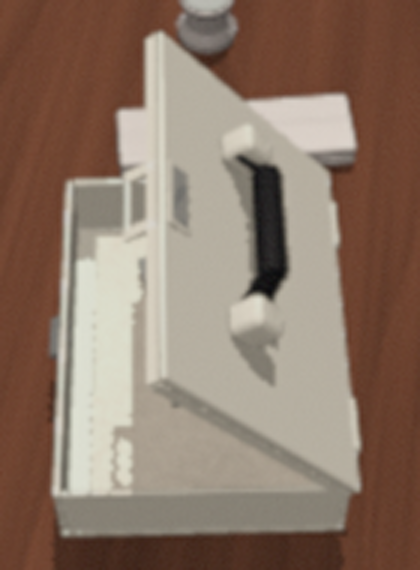

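```bash
cat > fit.py <<'E'
import pickle,numpy as np
from scipy.optimize import least_squares
d=pickle.load(open("c0.pkl","rb"))
def proj(c,X):
    p=c["R"]@X+c["t"];return np.array([c["fx"]*p[0]/p[2]+c["cx"],c["fy"]*p[1]/p[2]+c["cy"]])
def lidp(th,s,y,n): return np.array([.095-s*np.cos(th)+n*np.sin(th),y,.07+s*np.sin(th)+n*np.cos(th)])
def w(p,X):
    c,s=np.cos(p[2]),np.sin(p[2]);return np.array([p[0]+c*X[0]-s*X[1],p[1]+s*X[0]+c*X[1],X[2]])
T=lambda u,v:(300+u/5,185+v/5)
S=lambda u,v:(260+u/3,180+v/3)
F=lambda y:(lambda p:np.array([-.095,y,.07]))
L=lambda s,y,n:(lambda p:lidp(p[3],s,y*p[4] if abs(y)==1 else y,n))
obs=[("top",T(138,567),F(.125)),("top",T(692,477),F(-.125)),("top",T(105,352),L(.195,1,.0055)),("top",T(747,257),L(.195,-1,.0055)),
("top",T(420,278),L(.182,0,.0075)),("top",T(388,160),L(.125,0,.0335)),
("scene",S(68,182),F(.125)),("scene",S(55,493),F(-.125)),("scene",S(180,195),L(.182,0,.0075)),("scene",S(267,222),L(.125,0,.0335)),
("scene",S(160,35),L(.195,1,.0055)),("scene",S(162,383),L(.195,-1,.0055))]
if __name__=="__main__":
    f=lambda p:np.concatenate([proj(d[n],w(p,X(p)))-uv for n,uv,X in obs])
    r=least_squares(f,[.45,.05,.1,.8,.127],loss="soft_l1")
    p=r.x;print(p.round(4));print(f(p).reshape(-1,2).round(1).tolist())
    for th in(p[3],0):
        for n,X in dict(pad=(.182,0,.0075),front=(.195,0,.005),grip=(.125,0,.033)).items():print(n,round(th,2),w(p,lidp(th,*X)).round(4))
    # bystanders rough
    for n,uv,z in(("stopper","469 263",.025),("stand","464 197",.03),("loupe","230 266",.04),("penc","283 250",.022)):
        c=d["top"];u=np.array(uv.split(),float);r=c["R"].T@np.array([(u[0]-c["cx"])/c["fx"],(u[1]-c["cy"])/c["fy"],1]);o=-c["R"].T@c["t"];print(n,(o+r*(z-o[2])/r[2]).round(3))
E
python3 fit.py
```

```text
[ 0.5981 -0.0116  0.1787  0.8972  0.1271]
[[-0.3, -1.3], [0.4, -0.5], [-0.1, -0.2], [0.1, -0.8], [-0.1, 0.7], [0.2, -0.2], [-0.3, -1.0], [-0.5, 0.9], [-1.1, 0.9], [0.3, 0.2], [-0.3, -1.0], [-0.0, -1.1]]
pad 0.9 [ 0.5856 -0.0139  0.2169]
front 0.9 [ 0.5757 -0.0157  0.2255]
grip 0.9 [ 0.6402 -0.004   0.1883]
pad 0 [ 0.5124 -0.0271  0.0775]
front 0 [ 0.4996 -0.0294  0.075 ]
grip 0 [ 0.5685 -0.017   0.103 ]
stopper [ 0.572 -0.231  0.025]
stand [ 0.727 -0.22   0.03 ]
loupe [0.549 0.319 0.04 ]
penc [0.592 0.2   0.022]
```

Call:
apply_moves(plan=[0,0,-0.4,-7.1,0,0,-0.4,-7.1,0,0,-0.4,-7.1,0,0,-0.4,-7.1,0,0,-0.4,-7.1,0,0,-0.4,-7.1,0,0,-0.4,-7.1,0,0,-0.4,-7.1,0,0,0,-7.1,0,0,0,-7.1], hand=0, newtons=20)

```text
time: 0.93
tcp_pos: [0.2, -0.4854, 0.2956]
tool_rot: [[-0.065, 0.998, -0.0], [0.998, 0.065, 0.0], [0.0, -0.0, -1.0]]
ft_force: [-0.6, 0.1, 0.2]
grip_width: 0.0236
grip_force: 0.0
```

Call:
apply_moves(plan=[0,0,0,-6.8,2.2,2.75,0,0,2.2,2.75,0,0,2.2,2.75,0,0,2.2,2.75,0,0,2.2,2.75,0,0,2.2,2.75,0,0,2.2,2.75,0,0,2.2,2.75,0,0,2.2,2.75,0,0])

```text
time: 1.77
tcp_pos: [0.4093, -0.2451, 0.2956]
tool_rot: [[-0.177, 0.984, -0.0], [0.984, 0.177, 0.0], [0.0, -0.0, -1.0]]
ft_force: [0.7, -0.3, 0.9]
grip_width: 0.0004
grip_force: 0.0
```

Call:
apply_moves(plan=[2.2,2.75,0,0,2.2,2.75,0,0,2.2,2.75,0,0,2.2,2.75,0,0,2.2,2.75,0,0,2.2,2.75,0,0,2.2,2.75,0,0,2.2,2.75,0,0,2.2,2.75,0,0,0,0,0,0])

```text
time: 2.6
tcp_pos: [0.6191, -0.0038, 0.2942]
tool_rot: [[-0.181, 0.983, -0.001], [0.983, 0.181, 0.002], [0.002, -0.001, -1.0]]
ft_force: [-1.8, 0.7, -0.3]
grip_width: 0.0004
grip_force: 0.0
```

Run:
```python
import numpy as np
pb,pz=.0222,.2692
for th in [1.05,.95,.88,.80,.72,.64,.56,.48,.40,.33,.26,.20,.15,.10]:
    b=.095-.19*np.cos(th)+.0055*np.sin(th)+.0175; z=.07+.19*np.sin(th)+.0055*np.cos(th)
    print(th,round((b-pb)*100,2),round((pz-z)*100,2),round(z+.025,4)); pb,pz=b,z
```

```text
1.05 0.05 3.17 0.2625
0.95 -1.63 0.98 0.2527
0.88 -1.08 0.78 0.2449
0.8 -1.16 0.98 0.2351
0.72 -1.08 1.07 0.2244
0.64 -0.99 1.15 0.2129
0.56 -0.89 1.23 0.2006
0.48 -0.79 1.3 0.1876
0.4 -0.69 1.36 0.1741
0.33 -0.51 1.23 0.1618
0.26 -0.42 1.26 0.1492
0.2 -0.29 1.1 0.1381
0.15 -0.19 0.93 0.1288
0.1 -0.15 0.94 0.1194
```

Call:
apply_moves(plan=[-0.4,0,1.6,0,0,0,1.6,0,0,-0.8,0.5,0,0,-0.8,0.5,0,0,-0.55,0.4,0,0,-0.55,0.4,0,0,-0.58,0.5,0,0,-0.58,0.5,0])

```text
time: 3.27
tcp_pos: [0.5794, -0.0192, 0.2355]
tool_rot: [[-0.177, 0.984, 0.0], [0.984, 0.177, -0.0], [-0.0, 0.0, -1.0]]
ft_force: [-0.3, -0.2, 1.3]
grip_width: 0.0007
grip_force: 0.4
```

Call:
apply_moves(plan=[0,-0.54,0.54,0,0,-0.54,0.54,0,0,-0.5,0.58,0,0,-0.5,0.58,0,0,-0.45,0.62,0,0,-0.45,0.62,0,0,-0.4,0.65,0,0,-0.4,0.65,0])

```text
time: 3.93
tcp_pos: [0.5422, -0.0256, 0.1872]
tool_rot: [[-0.177, 0.984, -0.0], [0.984, 0.177, 0.0], [0.0, -0.0, -1.0]]
ft_force: [-0.1, 0.1, 0.6]
grip_width: 0.0005
grip_force: 0.2
```

Call:
apply_moves(plan=[0.2,-0.3,0.68,0,0.1,-0.3,0.68,0,0,-0.2,0.62,0,0,-0.2,0.62,0,0,-0.15,0.63,0,0,-0.15,0.63,0,0,-0.1,0.55,0,0,-0.1,0.55,0,0,0,0.46,0,0,0,0.46,0])

```text
time: 4.77
tcp_pos: [0.5274, -0.0253, 0.1286]
tool_rot: [[-0.177, 0.984, 0.0], [0.984, 0.177, -0.0], [-0.0, 0.0, -1.0]]
ft_force: [0.8, 0.5, 0.9]
grip_width: 0.0004
grip_force: 0.1
```

Call:
apply_moves(plan=[0,-0.3,0.2,0,0,-0.3,0.2,0,0,-0.2,0.2,0,0,0,0.3,0,0,0,0.2,0,0,0,0.2,0,0,0,0.2,0,0,0,0.2,0,0,0,0.2,0])

```text
time: 5.52
tcp_pos: [0.5193, -0.0267, 0.1104]
tool_rot: [[-0.177, 0.984, -0.001], [0.984, 0.177, -0.0], [-0.0, -0.001, -1.0]]
ft_force: [-5.5, -1.3, 8.2]
grip_width: 0.0004
grip_force: 4.3
```

Call:
apply_moves(plan=[0,0,0.15,0,0,0,0.15,0,0,0,0.1,0,0,0,0,0])

```text
time: 5.85
tcp_pos: [0.5195, -0.0266, 0.1058]
tool_rot: [[-0.177, 0.984, -0.0], [0.984, 0.177, 0.0], [0.0, -0.0, -1.0]]
ft_force: [0.9, -0.9, -0.0]
grip_width: 0.001
grip_force: 0.0
```

Call:
apply_moves(plan=[0,0,0.1,0,0,0,0.1,0,0,0,0.1,0,0,0,0,0])

```text
time: 6.18
tcp_pos: [0.5194, -0.0266, 0.1029]
tool_rot: [[-0.177, 0.984, -0.0], [0.984, 0.177, 0.0], [0.0, -0.0, -1.0]]
ft_force: [-0.5, 0.2, 0.4]
grip_width: 0.0004
grip_force: 0.0
```

Run:
```python
from bench import arm
s=arm.read_state();print(s["tcp_pos"],s["ft_force"])
import cv2
c=arm.capture("scene")["image"][200:380,240:420,::-1];t=arm.capture("top")["image"][185:305,300:460,::-1]
c=cv2.resize(c,(400,400),interpolation=2);t=cv2.resize(t,(400,300),interpolation=2);import numpy as np
o=np.zeros((400,800,3),np.uint8);o[:,:400]=c;o[:300,400:]=t;cv2.imwrite("pics/shut.png",o)
```

```text
[ 0.51938666 -0.02662818  0.10288999] [-0.53882633  0.17006276  0.40717313]
```

View pics/shut.png

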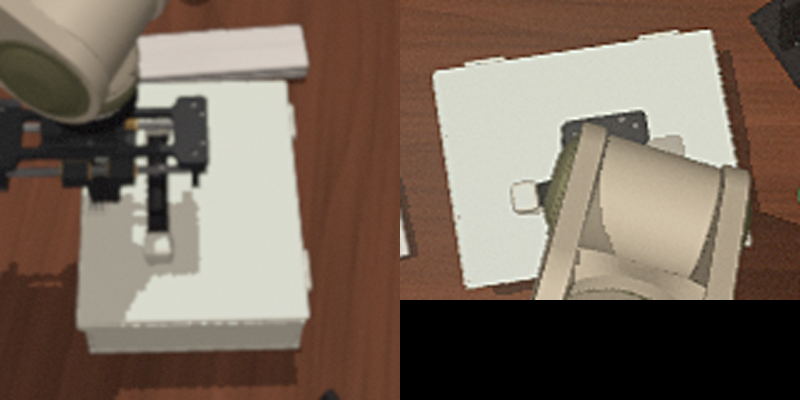

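The lid lies flat on the box in both views, with the gripper over the front at about (90,150). The force has dropped to zero, so I'll press a bit more to make sure it has latched.

Call:
apply_moves(plan=[0,0,0.1,0,0,0,0.05,0,0,0,0,0])

```text
time: 6.53
tcp_pos: [0.5196, -0.0267, 0.1023]
tool_rot: [[-0.177, 0.984, 0.0], [0.984, 0.177, -0.0], [-0.0, 0.0, -1.0]]
ft_force: [-2.8, 0.7, 6.6]
grip_width: 0.0003
grip_force: 3.3
```

Call:
apply_moves(plan=[0,0,0.1,0,0,0,0.05,0,0,0,0,0])

```text
time: 6.78
tcp_pos: [0.5197, -0.0267, 0.102]
tool_rot: [[-0.177, 0.984, 0.001], [0.984, 0.177, -0.001], [-0.001, 0.001, -1.0]]
ft_force: [-7.9, 1.3, 20.0]
grip_width: 0.0002
grip_force: 9.9
```

Call:
apply_moves(plan=[0,0,-0.5,0,0,0,-2,0,0,0,-2,0,0,0,-1,0,0,2.5,0,0,0,2.5,0,0,0,0,0,0], hand=6)

```text
time: 7.37
tcp_pos: [0.5712, -0.0175, 0.155]
tool_rot: [[-0.177, 0.984, 0.002], [0.984, 0.177, -0.0], [-0.001, 0.002, -1.0]]
ft_force: [-0.4, -0.4, -0.1]
grip_width: 0.0452
grip_force: 0.0
```

Run:
```python
from bench import arm
import cv2,numpy as np,pickle
s=arm.read_state();print(s["tcp_pos"],s["ft_force"],s["grip_width"])
c=arm.capture("wrist");pickle.dump(c,open("w.pkl","wb"))
for n,q in(("grip",(.5685,-.017,.103)),("pad",(.5124,-.0271,.0775))):
    p=c["R"]@np.array(q)+c["t"];print(n,c["fx"]*p[0]/p[2]+c["cx"],c["fy"]*p[1]/p[2]+c["cy"])
cv2.imwrite("pics/w.png",c["image"][:,:,::-1])
```

```text
[ 0.57122199 -0.01748614  0.15501394] [-0.38048518 -0.36947406 -0.14495958] 0.04524380162519015
grip 316.28989306280374 279.49876159878886
pad 214.06119494589632 260.1821941691481
```

View pics/w.png

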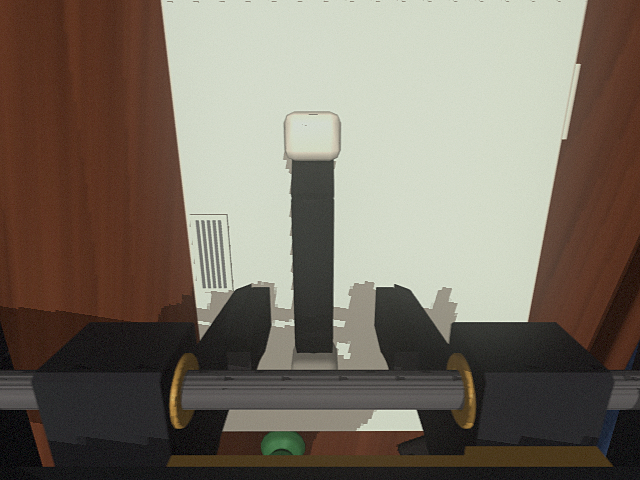

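The wrist view shows the grip between columns 293 and 334, centred at about 313, and the fingers at 270 and 376, centred at 323. The grip is therefore about 4 mm towards the front of the tool centre. I'll correct for that and go down.

Call:
apply_moves(plan=[0,-0.35,0,0,0,0,1.5,0,0,0,1.5,0,0,0,1,0,0,0,0.5,0,0,0,0,0])

```text
time: 7.92
tcp_pos: [0.5643, -0.0185, 0.1092]
tool_rot: [[-0.177, 0.984, -0.002], [0.984, 0.177, 0.0], [0.001, -0.002, -1.0]]
ft_force: [-0.4, -0.0, -0.3]
grip_width: 0.0599
grip_force: 0.0
```

Call:
apply_moves(plan=[0,0,0,0,0,0,0,0,0,0,0,0,0,0,0,0,0,0,0,0,0,0,0,0,0,0,0,0,0,0,0,0], hand=0, newtons=40)

```text
time: 8.58
tcp_pos: [0.5667, -0.0183, 0.1108]
tool_rot: [[-0.177, 0.984, 0.005], [0.984, 0.177, 0.0], [-0.001, 0.005, -1.0]]
ft_force: [7.6, 2.1, -0.7]
grip_width: 0.018
grip_force: 40.0
```

Call:
apply_moves(plan=[0,0.2,0,0,0,0,0,0,0,0,0,0,0,0,0,0])

```text
time: 8.92
tcp_pos: [0.5671, -0.0182, 0.1103]
tool_rot: [[-0.177, 0.984, -0.0], [0.984, 0.177, -0.0], [-0.0, -0.0, -1.0]]
ft_force: [-2.6, -0.7, 3.0]
grip_width: 0.0183
grip_force: 39.8
```

Call:
apply_moves(plan=[0,0,-0.1,0,0,0,-0.1,0,0,0,-0.1,0,0,0,-0.1,0,0,0,-0.1,0,0,0,0,0,0,0,0,0])

```text
time: 9.5
tcp_pos: [0.5672, -0.0181, 0.1149]
tool_rot: [[-0.177, 0.984, 0.0], [0.984, 0.177, 0.0], [0.0, 0.0, -1.0]]
ft_force: [1.3, -0.6, -5.4]
grip_width: 0.0186
grip_force: 40.1
```

Call:
apply_moves(plan=[0,0,-0.1,0,0,0,-0.1,0,0,0,-0.1,0,0,0,-0.1,0,0,0,0,0,0,0,0,0])

```text
time: 10.0
tcp_pos: [0.5672, -0.018, 0.1189]
tool_rot: [[-0.177, 0.984, 0.0], [0.984, 0.177, 0.0], [0.0, 0.0, -1.0]]
ft_force: [5.2, -0.4, -11.2]
grip_width: 0.0182
grip_force: 40.3
```

Call:
apply_moves(plan=[0,0,-0.1,0,0,0,-0.1,0,0,0,-0.07,0,0,0,0,0,0,0,0,0,0,0,0,0,0,0,0,0,0,0,0,0,0,0,0,0,0,0,0,0])

```text
time: 10.83
tcp_pos: [0.5672, -0.018, 0.1212]
tool_rot: [[-0.177, 0.984, -0.0], [0.984, 0.177, 0.0], [0.0, -0.0, -1.0]]
ft_force: [5.6, -0.7, -15.0]
grip_width: 0.0184
grip_force: 40.3
```

Call:
apply_moves(plan=[0,0,0,0,0,0,0,0,0,0,0,0,0,0,0,0,0,0,0,0,0,0,0,0,0,0,0,0,0,0,0,0,0,0,0,0,0,0,0,0])

```text
time: 11.67
tcp_pos: [0.5672, -0.018, 0.1212]
tool_rot: [[-0.177, 0.984, -0.0], [0.984, 0.177, 0.0], [0.0, -0.0, -1.0]]
ft_force: [6.6, -1.3, -14.3]
grip_width: 0.0183
grip_force: 40.3
```

About 15 N has held steady for over a second. Now I'll ease off and let go.

Call:
apply_moves(plan=[0,0,0.2,0,0,0,0.2,0,0,0,0.2,0,0,0,0.2,0,0,0,0.2,0,0,0,0.1,0,0,0,0,0])

```text
time: 12.25
tcp_pos: [0.5672, -0.0181, 0.1112]
tool_rot: [[-0.177, 0.984, 0.0], [0.984, 0.177, -0.0], [-0.0, 0.0, -1.0]]
ft_force: [-0.8, -0.9, -0.1]
grip_width: 0.0184
grip_force: 40.0
```

Call:
apply_moves(plan=[0,0,0,0,0,0,0,0,0,0,0,0,0,0,0,0,0,0,0,0,0,0,0,0,0,0,0,0], hand=6)

```text
time: 12.83
tcp_pos: [0.5672, -0.0181, 0.1109]
tool_rot: [[-0.177, 0.984, 0.0], [0.984, 0.177, 0.0], [0.0, 0.0, -1.0]]
ft_force: [0.6, 0.0, 0.4]
grip_width: 0.06
grip_force: 0.0
```

Call:
apply_moves(plan=[0,0,-1,0,0,0,-1.5,0,0,0,-2,0,0,0,-3,0,0,0,-3,0,0,0,-3,0,0,-3,-3,0,0,-3,0,0,0,-3,0,0,0,-3,0,0])

```text
time: 13.67
tcp_pos: [0.4482, -0.0392, 0.2762]
tool_rot: [[-0.177, 0.984, 0.001], [0.984, 0.177, -0.001], [-0.001, 0.001, -1.0]]
ft_force: [-0.4, -0.0, -0.1]
grip_width: 0.0601
grip_force: 0.0
```

Run:
```python
from bench import arm
import cv2,numpy as np
s=arm.read_state();print(s["tcp_pos"],s["ft_force"],s["grip_width"])
a=arm.capture("scene")["image"][160:420,240:420,::-1];b=arm.capture("top")["image"][160:310,200:500,::-1]
o=np.zeros((520,800,3),np.uint8);o[:,:360]=cv2.resize(a,(360,520),interpolation=2);o[:220,360:]=cv2.resize(b,(440,220),interpolation=2)
w=arm.capture("wrist")["image"][:,:,::-1];o[220:520,360:760]=cv2.resize(w,(400,300));cv2.imwrite("pics/end.png",o)
```

```text
[ 0.44817255 -0.03919998  0.27618093] [-0.38959782 -0.00845196 -0.12900553] 0.06012074235376251
```

View pics/end.png

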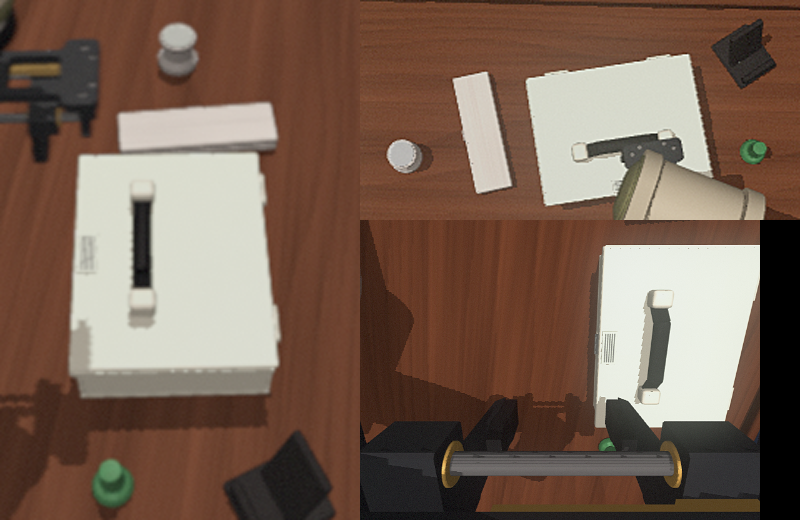

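The lid is shut flat, the handle is back at rest, the bystanders are where they were, and the gripper is clear of everything. I'm handing the job in.

```bash
python3 -c "
from bench import arm
print(arm.finish_job())"
```

```text
the job is handed in; nothing more can be done
None
```

I shut and latched the box, held a pull of about 15 N on the strap handle for over a second without the lid giving, let go with nothing else disturbed, and handed the job in; no verdict came back.

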